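# Crank a loaded screw lift up to its height mark

## Robot

A 6-joint arm with a two-finger parallel gripper is mounted at the origin on a cart in front of the work surface, level with it; the furniture and walls round the work are solid. World frame = base frame: x ahead of the robot, y to its left, z up, the work surface at z = 0. Lengths are in m, angles in rad, forces in N, time in s.
With the tool pointing down it reaches from about 0.425 to 0.95 m from the base axis. Payload 14.7 kg.
Tool frame: the origin (TCP) lies on the front face of the gripper's body, between the roots of the fingers; the fingertips stand 73 mm ahead of it and the grasp point (between the pads) lies 54 mm ahead of it (bot.hold_point_z is the distance from the TCP to the grasp point, in m); z points along the fingers, y is the line along which they close (so a half turn about z gives the same grasp; the last joint's range is limited). The gripper opens to 85 mm and grips with 20 to 120 N. Pads are 22 mm wide; open, the fingers measure 114 mm over their backs; the gripper's body (76 mm by 85 mm) begins 54 mm behind the grasp point. The pads swing forward as they close: fully open they stand 13 mm farther back than shut.
Start: joints at [-1.153, 0.48, 1.596, -0, 1.065, -0.047], TCP at [0.291, -0.581, 0.304] pointing down, gripper open.
Joint ranges: [-2.75, 2.75], [-0.82, 2.05], [0.23, 2.67], [-1.56, 4.7], [0.09, 2.69], [-2.92, 2.92]. Speed limits (rad/s): [1.89, 1.89, 2.39, 3.01, 3.01, 3.01].

## Interface

Orientations are given as [roll, pitch, yaw] about the fixed x, y, z axes, in that order (R = Rz(yaw) Ry(pitch) Rx(roll)).
In Python, from workcell import bot gives the robot as it stands. The module is installed in compiled form; this text tells all that it offers.
- The arm moves only by the shell command python3 -m inch 'ROWS' [FORCE]. ROWS is JSON, one flat list of numbers, 7 for each row, row after row: the shift along the tool's x, y, z in m, then the turn, a rotation vector about the tool's x, y, z in rad, then the closure in counts, from 0 (fully open) to 255 (shut). In form: [tx, ty, tz, rx, ry, rz, claw, tx, ty, tz, rx, ry, rz, claw, ...]. A call has 1 to 5 rows; each row is the pose to reach, as a shift and turn from the pose commanded when the call began, along the tool's axes at that moment; what a row does not reach only later rows make up. A row lasts 1/12 s, in which the tool goes at most 41.7 mm and 7.16 degrees, less where a joint would pass 70% of its speed; a pose out of reach is approached as far as the arm can. A call with a gripper value outside its range is refused whole. The fingers move at their own pace and stop on an object; FORCE is the grip in N (left out, the last holds). Time passes only in rows, so rows that repeat a pose let the fingers close. It gives the time, the measured TCP pose, the force, the opening and the grip force at its end, in the units of the state.
- bot.get_state(): the state, without advancing time (a new reading comes with each control period).
- bot.grab_frame(name): name is "side" or "top"; returns (picture, depth): 420x560x3 uint8, blue, green, red; 420x560 float32, m along the optical axis (not along the pixel's ray), 0 where there is no reading.
- bot.camera_info(name): a dict with "fx", "fy", "cx", "cy" (pixels), "rvec" (rotation vector, rad) and "tvec" (3), from world to camera coordinates, as OpenCV has them. Camera axes: x right, y down, z forward; pixel columns grow to the right and rows downward; lengths in m; the calibration is good to about 2 mm. A picture is of the moment at which its call begins. camera_info takes no time and is no camera call.
- bot.job_done(): hands the job in; it is judged then, once.
The state is a dict: "clock": time; "joints": joint angles; "qd": joint speeds; "tau": joint torques, N m; "position": TCP position; "tool_rot": TCP orientation; "wrist_force": force on the tool from outside, world axes, zero at the start; "moment": the same for the moment, N m; "gripper_width": finger opening in m; "gripper_force": force on a finger pad.
Only numpy, scipy, OpenCV 4.12 (cv2) and the standard library are available. Lean on these libraries where they do the work, as an engineer would, in place of code of your own. Each camera call takes 0.05 s, during which the arm holds its last target. There are 200 camera calls.

## Task

Stand the grey die-cast metal box upright on the screw lift's table, centred in the yellow outline with its long side along the outline's long side, and let go of it. Then crank the handwheel to raise the table until its black pointer is level with the red mark on the scale. Leave the mug, tape roll and computer mouse where they are.

Things in the scene. Friction and masses are not known exactly. Their poses are not given: they have to be found in the camera images.
- attenuator_centre (a point): centre (half-way up, 20 mm above its underside) of the loose grey die-cast metal box, an attenuator: body 76 long (its x) x 52 wide (its y) x 40 mm high (its z), 0.28 kg, with a short connector stub at each end along x (110 mm overall); it stands on a fixed low plywood shelf over the keyboard (230 x 204 mm, top 50 mm above the desk); grasp it across its 52 mm width
- attenuator: the same box; origin at the centre of its underside, axes as above
- lift: fixed blue frame of the screw lift, 100 mm wide (y); origin on the desk on the axis of the vertical lead screw, which is also the handwheel's axis; its base reaches from x = -40 to +65 mm, its back plate and head stand 200 mm high; the table lies towards its -x, the scale at y = +61 mm
- wheel_centre (a point): fixed point on the handwheel's axis, 214 mm above the desk, at mid-thickness of the wheel rim; the wheel is 94 mm across and lies level on top of the lift, its rim's top at 220 mm
- crank_handle (a point): middle of the grip of the red crank handle: an upright round grip 19 mm thick, 44 mm tall (225 to 269 mm above the desk; this point is at 251 mm), standing on the wheel 40 mm from its axis and spinning freely on its own pin, so a gripper may hold it at constant yaw while it goes round; moves with the wheel
- handwheel (a joint): angle of the handwheel, rad; grows clockwise seen from above, which raises the table 20 mm a full turn (3.183 mm per rad); counter-clockwise lowers it; several turns are possible (0 to 18.8 rad; the table stops at 60 mm of travel). About 3 N at the handle turns it; the screw holds the table wherever it is left
- table_top (a point): centre of the upper face of the lift's table and of its yellow outline (88 mm along x, 64 mm along y); the dark steel table plate is 120 (x) x 96 mm (y), its centre 115 mm from the screw axis towards the lift's -x, axes as the lift's; it is 70 to 80 mm above the desk at the start and moves straight up and down
- pointer (a point): the black pointer beside the table's carriage, in front of the white scale; moves up and down with the table (30 mm above its upper face)
- red_mark (a point): the red marker clip on the outer edge of the white scale: this point is at the clip's height, straight above or below the pointer; the mark is fixed during the run, 15 to 52 mm above the pointer at the start
- mug: white mug, 92 mm across, 95 mm high, bystander; origin under its middle
- tape: black roll of tape, 63 mm across, 18 mm high, bystander; origin under its centre
- mouse: silver computer mouse, 104 x 60 x 37 mm, bystander; origin under its centre

How it is judged:
By the outcome, as a careful person would: the job done as asked, in the order asked, and still so for the second after the job is handed in, with the robot touching nothing.
It also fails if it takes over 70 s, if anything falls off the work surface, if the arm or the gripper's body presses on something with over 40 N, if the wrist force passes 120 N, or if a joint passes its speed limit or range.

## Working session

There is one attempt and no reset: what is moved stays moved. The work goes in short steps, Python scripts to look and compute and a shell command to move; the robot and the scene stay as the last step left them, time stands still between calls to the robot, and variables do not carry over. Pictures are saved under pics/ and viewed, at most 10 in all, crops included, and the job is handed in when it is done.

```bash
mkdir -p pics
cat > h.py <<'E'
import numpy as np,cv2
from workcell import bot
from scipy.spatial.transform import Rotation as Ro
def cam(n):
    c=bot.camera_info(n);K=np.array([[c['fx'],0,c['cx']],[0,c['fy'],c['cy']],[0,0,1.]]);R=Ro.from_rotvec(np.ravel(c['rvec'])).as_matrix();return K,R,np.ravel(c['tvec'])
def onz(n,u,v,z):
    K,R,t=cam(n);d=R.T@np.linalg.inv(K)@[u,v,1];o=-R.T@t;return o+d*(z-o[2])/d[2]
def dep(n,D,u,v):
    K,R,t=cam(n);return R.T@(np.linalg.inv(K)@[u,v,1]*D[v,u]-t)
def proj(n,p):
    K,R,t=cam(n);q=K@(R@np.array(p)+t);return q[:2]/q[2]
def cloud(n,D):
    K,R,t=cam(n);v,u=np.mgrid[:420,:560];P=np.stack([u,v,u*0+1],-1)@np.linalg.inv(K).T*D[...,None];return (P-t)@R
E
python3 - <<'E'
from h import *
for n in("top","side"):
    p,D=bot.grab_frame(n);cv2.imwrite(f"pics/{n}0.png",p);np.savez(f"{n}0.npz",p=p,D=D);K,R,t=cam(n);print(n,-R.T@t,K[0,0])
print(bot.get_state())
E
```

```text
top [ 0.42608115 -0.10635518  0.99404235] 463.6368522490012
side [ 0.92424606 -0.05116967  0.8874094 ] 423.97141584717275
{'clock': 0.1, 'joints': array([-1.15262383e+00,  4.80742609e-01,  1.59680940e+00, -4.69839775e-06,
        1.06509597e+00, -4.65808099e-02]), 'qd': array([ 0.00097244, -0.00045661, -0.00153007, -0.00074317, -0.00096811,
       -0.00114798]), 'tau': array([ 7.15914612e-04, -9.52256727e+01, -4.31040716e+01, -5.12678173e-05,
        5.35319108e-03, -5.71106341e-05]), 'position': array([ 0.29124303, -0.58077756,  0.30335428]), 'tool_rot': array([-3.14053828e+00, -4.50369636e-05,  4.64755563e-01]), 'wrist_force': array([ 0.26424862, -0.50844983, -0.36257728]), 'moment': array([-0.04373637,  0.02548233,  0.01052256]), 'gripper_force': 0.0, 'gripper_width': 0.08541242604359375}
```

View pics/top0.png

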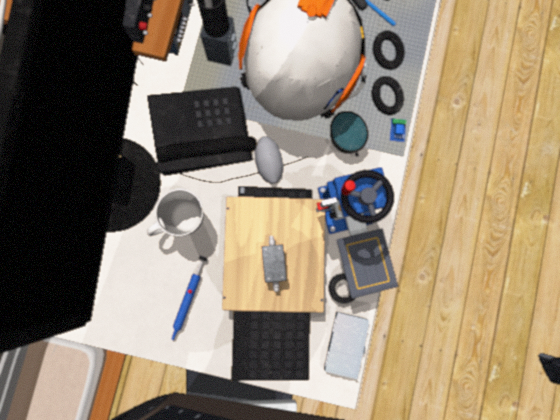

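View pics/side0.png

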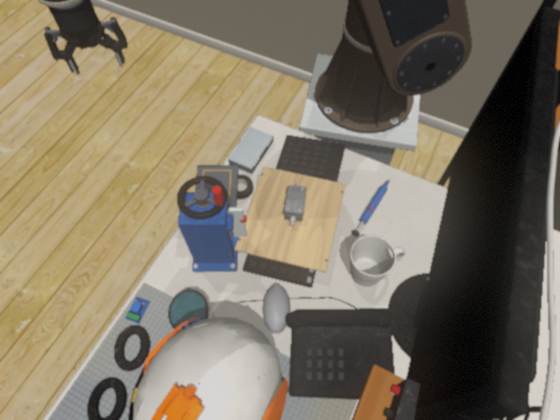

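Top view: box at about (274,265), lift wheel at (368,196), red handle at (349,186), yellow outline around (368,262). The side view shows the same parts, with the scale at about (240,220). I'll enlarge both.

Run:
```python
from h import *
a=np.load("top0.npz");b=np.load("side0.npz")
A=cv2.resize(a['p'][165:315,220:400],None,fx=4,fy=4,interpolation=cv2.INTER_CUBIC);cv2.imwrite("pics/c1.png",A)
B=cv2.resize(b['p'][150:285,170:330],None,fx=4.4,fy=4.4,interpolation=cv2.INTER_CUBIC);cv2.imwrite("pics/c2.png",B)
C=cloud("top",a['D'])
for n,u,v in[("shelf",240,230),("box",274,262),("table",368,262),("tabl2",350,245),("wheel",349,186),("desk",340,340-25)]:print(n,C[v,u].round(4))
# box top mask
m=(C[...,2]>.082)&(C[...,2]<.1)
s=np.zeros_like(m);s[230:300,250:300]=1
v,u=np.where(m&s);P=C[m&s];r=cv2.minAreaRect((P[:,:2]*1000).astype(np.float32));print("box rect",r,P[:,2].mean(),len(P))
```

```text
shelf [ 0.5031 -0.0524  0.0497]
box [ 0.436  -0.1194  0.0872]
table [ 0.4308 -0.3045  0.0805]
tabl2 [ 0.4655 -0.2718  0.0731]
wheel [ 0.5507 -0.2393  0.2698]
desk [ 0.3246 -0.2529  0.0256]
box rect ((433.9856262207031, -118.85670471191406), (70.64144897460938, 42.723609924316406), 3.9835715293884277) 0.08968992634185076 793
```

View pics/c1.png

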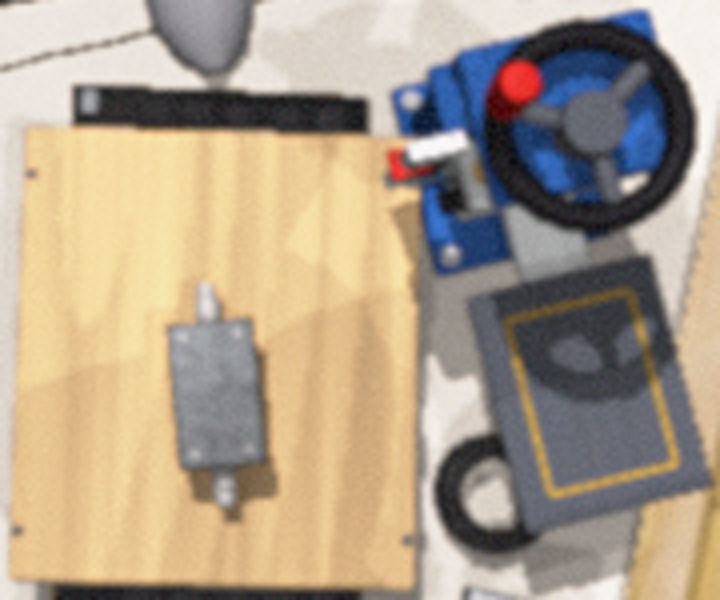

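View pics/c2.png

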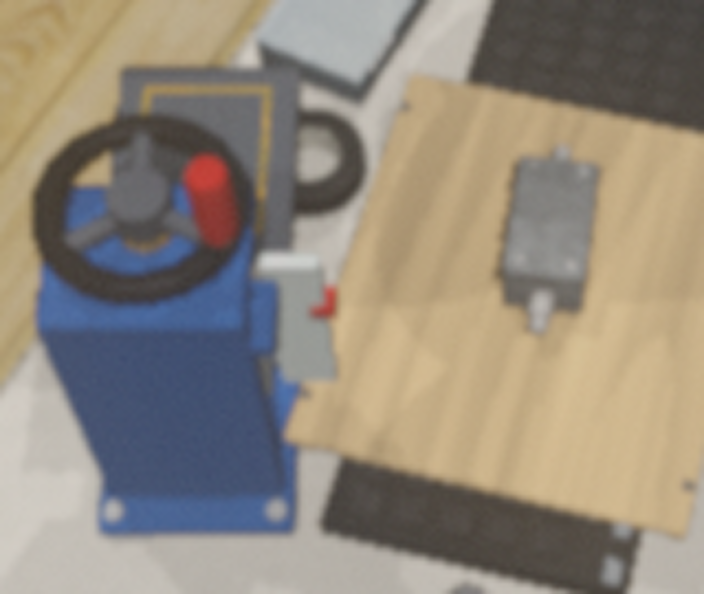

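c1 shows the outline corners at (503,319), (633,289), (678,465) and (552,497), and the box top corners at (168,325), (250,318), (266,458) and (183,468). The hub is at (594,122), the handle top at (520,83), the red clip at about (403,165) and the pointer at about (455,192). In c2 the clip is at (325,303), and the scale is seen from behind.

```bash
cat > m.py <<'E'
from h import *
Ds=[];S=[];
for i in range(6):
    p,D=bot.grab_frame("top");Ds.append(D);q,E=bot.grab_frame("side");S.append(E)
def avg(L):
    L=np.array(L);L[L==0]=np.nan;return np.nanmedian(L,0)
D=avg(Ds);E=avg(S);C=cloud("top",D);Cs=cloud("side",E);np.savez("m.npz",p=p,q=q,C=C,Cs=Cs)
E
python3 - <<'E'
from m import *
f=lambda x,y:(220+x/4,165+y/4)
T=C[258:285,355:375].reshape(-1,3);T=T[np.isfinite(T[:,2])];zt=np.median(T[:,2]);print("table z",zt)
dk=C[300:312,325:330];print("shelf",np.nanmedian(C[240:250,235:250,2]),"desk",np.nanmedian(C[300:330,205:225,2]))
O=np.array([onz("top",*f(*k),zt)[:2] for k in[(503,319),(633,289),(678,465),(552,497)]]);c=O.mean(0);d=(O[0]+O[1]-O[2]-O[3]);print("outline",c,np.degrees(np.arctan2(d[1],d[0])),np.linalg.norm(O[0]-O[3]),np.linalg.norm(O[0]-O[1]))
th=np.arctan2(d[1],d[0]);ax=c+.115*np.array([np.cos(th),np.sin(th)]);print("axis",ax)
B=np.array([onz("top",*f(*k),.09)[:2] for k in[(168,325),(250,318),(266,458),(183,468)]]);d=(B[0]+B[1]-B[2]-B[3]);print("box",B.mean(0),np.degrees(np.arctan2(d[1],d[0])),np.linalg.norm(B[0]-B[3]),np.linalg.norm(B[0]-B[1]))
h=onz("top",*f(520,83),.269)[:2];print("handle",h,np.linalg.norm(h-ax),"hub",onz("top",*f(594,122),.225)[:2])
print("rim fit centre", onz("top",*f((488+694)/2,(18+229)/2),.217))
hs=p.astype(int);red=(hs[...,2]>130)&(hs[...,1]<80)&(hs[...,0]<80);
for v,u in np.argwhere(red[200:212,312:332])+[200,312]:print(u,v,C[v,u].round(4))
hs=q.astype(int);red=(hs[...,2]>130)&(hs[...,1]<80)&(hs[...,0]<80)
print("side")
for v,u in np.argwhere(red[212:224,236:252])+[212,236]:print(u,v,Cs[v,u].round(4))
print("front")
for v in range(205,218,1):print(v,[(int(1000*C[v,u,2]),) [0] for u in range(318,345)])
s=bot.get_state()
E
```

```text
table z 0.07668417870876226
shelf 0.0501839265624192 desk 0.00024010701011671862
outline [ 0.42887575 -0.30493323] 12.13854004932586 0.0900118089540897 0.0669192291919489
axis [ 0.54130458 -0.28075147]
box [ 0.43403929 -0.11965935] 4.7297191586523795 0.0691648353878988 0.040040935245758164
handle [ 0.55121884 -0.24105831] 0.04091258133306007 hub [ 0.54139452 -0.27977189]
rim fit centre [ 0.54198006 -0.28025781  0.217     ]
318 203 [ 0.5408 -0.2023  0.1515]
319 203 [ 0.5408 -0.2042  0.1513]
318 204 [ 0.539  -0.2023  0.1506]
319 204 [ 0.5388 -0.204   0.1522]
318 205 [ 0.537  -0.2021  0.1521]
319 205 [ 0.5369 -0.2039  0.1521]
318 206 [ 0.5354 -0.2022  0.1503]
319 206 [ 0.5353 -0.2041  0.1501]
320 206 [ 0.5351 -0.2057  0.1517]
318 207 [ 0.5334 -0.202   0.1514]
319 207 [ 0.5334 -0.2039  0.1506]
320 207 [ 0.5335 -0.2059  0.15  ]
321 207 [ 0.5328 -0.2071  0.1552]
322 207 [ 0.5329 -0.2091  0.1535]
323 207 [ 0.5331 -0.2112  0.1515]
318 208 [ 0.5316 -0.202   0.1507]
319 208 [ 0.5314 -0.2037  0.1518]
320 208 [ 0.5314 -0.2055  0.1521]
321 208 [ 0.5313 -0.2073  0.1524]
322 208 [ 0.5313 -0.2092  0
[... 1436 characters left out ...]
108, 109, 110, 115, 117, 118, 118, 119, 120, 191, 195, 196]
213 [50, 49, 49, 51, 49, 49, 50, 12, 13, 14, 14, 108, 109, 107, 109, 110, 109, 108, 113, 117, 117, 119, 120, 119, 188, 194, 197]
214 [51, 50, 50, 49, 51, 48, 50, 11, 14, 13, 14, 108, 109, 110, 108, 109, 108, 109, 110, 115, 119, 119, 119, 119, 188, 194, 196]
215 [49, 50, 49, 49, 49, 49, 49, 13, 14, 12, 14, 106, 110, 109, 109, 108, 111, 109, 109, 116, 119, 120, 118, 118, 119, 193, 196]
216 [51, 49, 50, 51, 50, 49, 50, 11, 13, 13, 13, 14, 108, 109, 107, 109, 108, 109, 109, 113, 117, 118, 118, 116, 116, 187, 193]
217 [49, 49, 50, 50, 51, 50, 49, 11, 13, 13, 12, 13, 109, 109, 108, 110, 107, 109, 108, 106, 113, 114, 112, 106, 100, 93, 86]
```

```bash
cat > go.py <<'E'
import sys
from h import *
def rel(x,y,z,yawdeg):
    s=bot.get_state();R=Ro.from_euler('xyz',s['tool_rot']);R2=Ro.from_euler('xyz',[np.pi,0,np.radians(yawdeg)])
    return R.inv().apply(np.array([x,y,z])-s['position']),(R.inv()*R2).as_rotvec()
if __name__=="__main__":
    a=list(map(float,sys.argv[1:]));t,r=rel(*a);print(t.round(4),r.round(4),np.linalg.norm(t)/.0417,np.degrees(np.linalg.norm(r))/7.16);print(proj("top",a[:3]))
E
python3 go.py .434 -.1193 .26 4.4
```

```text
[ 0.3344 -0.3488  0.0439] [ 0.    -0.     0.388] 11.636481679242936 3.1047332546544655
[275.5228921  262.01151378]
```

```bash
python3 -m inch '[0.029,-0.030,0.004,0,0,0.08,0,0.058,-0.060,0.008,0,0,0.16,0,0.087,-0.090,0.012,0,0,0.24,0,0.116,-0.120,0.015,0,0,0.32,0,0.143,-0.150,0.019,0,0,0.388,0]'; python3 go.py .434 -.1193 .26 4.4
```

```text
clock: 1.12
position: [0.3522, -0.3811, 0.2849]
tool_rot: [3.141, -0.0, 0.072]
wrist_force: [1.1, 0.3, 0.4]
gripper_width: 0.0853
gripper_force: 0.0
[ 0.1005 -0.2553  0.0249] [ 0.0004 -0.0004 -0.0047] 6.605718428265434 0.03798114378247274
[275.5228921  262.01151378]
```

```bash
python3 -m inch '[0.015,-0.036,0.003,0,0,0,0,0.030,-0.072,0.007,0,0,0,0,0.045,-0.108,0.010,0,0,0,0,0.060,-0.144,0.014,0,0,0,0,0.075,-0.180,0.018,0,0,0,0]'; python3 go.py .434 -.1193 .2 4.4
```

```text
clock: 1.53
position: [0.4132, -0.1959, 0.2671]
tool_rot: [3.141, -0.001, 0.076]
wrist_force: [1.7, -0.5, -0.3]
gripper_width: 0.0853
gripper_force: 0.0
[ 0.0266 -0.0749  0.067 ] [ 0.0005 -0.0007 -0.0003] 2.4923600398492796 0.007220174739219666
[274.91209674 262.41165238]
```

```bash
python3 -m inch '[0.010,-0.028,0.02,0,0,0,0,0.020,-0.056,0.045,0,0,0,0,0.0266,-0.073,0.067,0,0,0,0,0.0266,-0.073,0.067,0,0,0,0,0.0266,-0.073,0.067,0,0,0,0]'; python3 go.py .434 -.1193 .126 4.4
```

```text
clock: 1.95
position: [0.4336, -0.1219, 0.1993]
tool_rot: [-3.141, 0.002, 0.079]
wrist_force: [-0.7, 0.1, 0.4]
gripper_width: 0.0855
gripper_force: 0.0
[ 0.0007 -0.0025  0.0733] [-0.0008  0.0018  0.0024] 1.7581160354524623 0.024748762508969256
[274.27489266 262.82909161]
```

```bash
python3 -m inch '[0.0007,-0.0025,0.025,0,0,0,0,0.0007,-0.0025,0.055,0,0,0,0,0.0007,-0.0025,0.0733,0,0,0,0,0.0007,-0.0025,0.0733,0,0,0,0,0.0007,-0.0025,0.0733,0,0,0,0]' 40
python3 - <<'E'
from h import *
for n in("top","side"):
    p,D=bot.grab_frame(n)
    x,y=proj(n,[.434,-.12,.09]).astype(int);print(x,y)
    cr=p[max(y-60,0):y+60,max(x-80,0):x+80]
    globals()[n]=cv2.resize(cr,(400,300),interpolation=cv2.INTER_CUBIC)
cv2.imwrite("pics/g1.png",np.hstack([top,side]))
E
```

```text
clock: 2.37
position: [0.4344, -0.1211, 0.127]
tool_rot: [-3.141, 0.001, 0.076]
wrist_force: [0.2, -0.3, -0.6]
gripper_width: 0.0856
gripper_force: 0.0
274 262
294 197
```

View pics/g1.png

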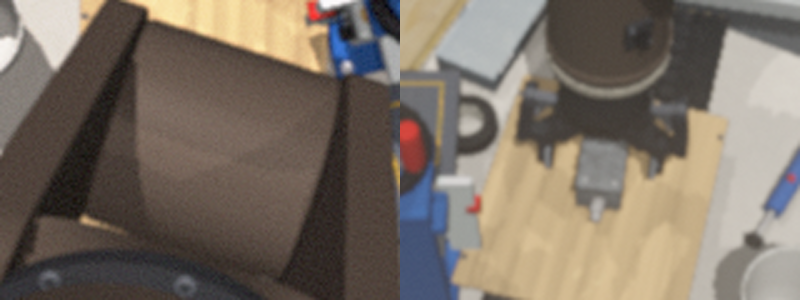

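The fingers straddle the box evenly: tips at about (547,155) and (655,165), box at (602,170). I'll close the gripper.

```bash
python3 -m inch '[0,0,0,0,0,0,130,0,0,0,0,0,0,150,0,0,0,0,0,0,170,0,0,0,0,0,0,200,0,0,0,0,0,0,200]' 40; python3 -m inch '[0,0,0,0,0,0,200,0,0,0,0,0,0,200,0,0,0,0,0,0,200,0,0,0,0,0,0,200,0,0,0,0,0,0,200]'
```

```text
clock: 2.88
position: [0.4347, -0.1204, 0.1273]
tool_rot: [3.141, -0.001, 0.077]
wrist_force: [-3.1, -0.2, 16.4]
gripper_width: 0.0428
gripper_force: 38.8
clock: 3.3
position: [0.4347, -0.1204, 0.1274]
tool_rot: [3.141, -0.001, 0.077]
wrist_force: [-2.3, -1.2, 16.6]
gripper_width: 0.0424
gripper_force: 38.9
```

Run:
```python
from h import *
m=np.load("m.npz")
c,s=np.cos(.077),np.sin(.077)
for n in("C","Cs"):
    P=m[n].reshape(-1,3);d=P[:,:2]-[.434,-.1193];X=d@[c,s];Y=d@[-s,c]
    print(n)
    for z in np.arange(.054,.1,.005):
        k=(abs(P[:,2]-z)<.0025)&(abs(X)<.033)&(abs(Y)<.045);k2=(abs(P[:,2]-z)<.0025)&(abs(X)<.07)&(abs(Y)<.015)
        if k.sum()>2 and k2.sum()>2:print(round(z,3),k.sum(),(np.percentile(Y[k],[1,50,99])*1000).round(1),k2.sum(),(np.percentile(X[k2],[1,50,99])*1000).round(1))
```

```text
C
0.054 31 [-43.2  22.3  43.6] 17 [-68.7 -54.5  58.5]
0.089 709 [-20.2   0.7  20.8] 539 [-34.1   0.4  34.1]
0.094 30 [-17.   -4.8  18. ] 22 [-27.1  -5.7  27.7]
Cs
0.084 12 [-21.4  20.4  21.4] 18 [35.4 35.9 36.9]
0.089 469 [-19.9   0.4  20.4] 365 [-31.3   3.5  35.7]
```

```bash
python3 -m inch '[0,0,-0.004,0,0,0,200,0,0,-0.010,0,0,0,200,0,0,-0.02,0,0,0,200,0,0,-0.03,0,0,0,200,0,0,-0.03,0,0,0,200]' 60
python3 - <<'E'
from h import *
p,D=bot.grab_frame("side");cv2.imwrite("pics/g2.png",cv2.resize(p[130:250,200:360],(800,600),interpolation=cv2.INTER_CUBIC))
E
```

```text
clock: 3.72
position: [0.435, -0.1204, 0.1582]
tool_rot: [3.141, -0.002, 0.077]
wrist_force: [0.1, -1.0, -3.1]
gripper_width: 0.0421
gripper_force: 61.7
```

View pics/g2.png

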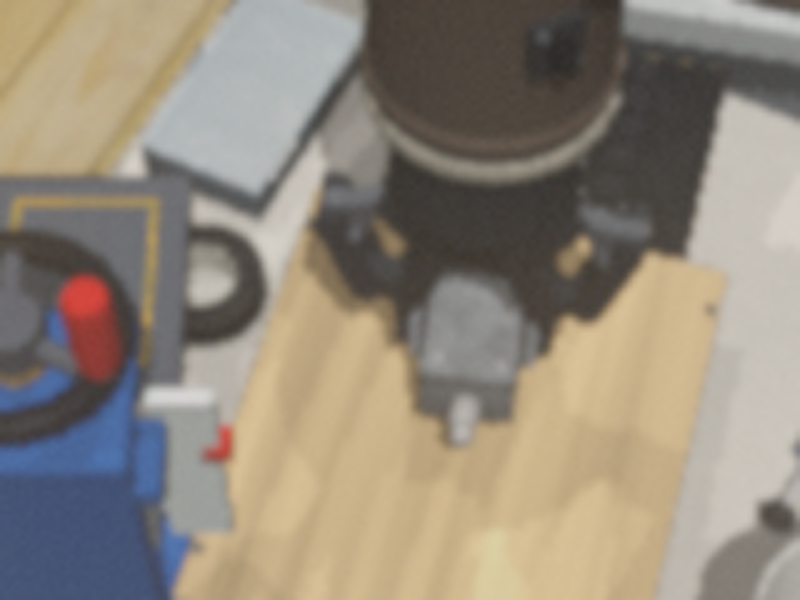

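The box is held: lifted clear with its stub toward the camera, and the clip visible at (222,445). Next I'll carry it to the table.

```bash
python3 go.py .425 -.305 .22 12.1
```

```text
[-0.0239  0.1834 -0.0625] [ 0.0008 -0.0016 -0.1343] 4.680690755324307 1.075042169032204
[386.49739686 264.53789948]
```

```bash
python3 -m inch '[-0.005,0.005,-0.03,0,0,0,200,-0.015,0.030,-0.055,0,0,-0.02,200,-0.02,0.06,-0.0625,0,0,-0.05,200,-0.022,0.095,-0.0625,0,0,-0.09,200,-0.0239,0.13,-0.0625,0,0,-0.134,200]'; python3 -m inch '[0,0.02,0,0,0,0,200,0,0.038,0,0,0,0,200,0,0.05,0,0,0,0,200,0,0.05,0,0,0,0,200,0,0.05,0,0,0,0,200]';python3 go.py .4292 -.3052 .17 12.1
```

```text
clock: 4.18
position: [0.4203, -0.253, 0.2196]
tool_rot: [3.141, -0.001, 0.213]
wrist_force: [1.5, 0.3, -2.6]
gripper_width: 0.0425
gripper_force: 62.6
clock: 4.6
position: [0.4306, -0.3003, 0.2185]
tool_rot: [-3.141, 0.001, 0.21]
wrist_force: [-0.1, 1.2, -2.0]
gripper_width: 0.0421
gripper_force: 62.5
[-0.0024  0.0045  0.0485] [-0.001   0.0007 -0.0011] 1.1692242632298167 0.013237544321289839
[379.30376409 262.32291391]
```

```bash
python3 -m inch '[-0.0024,0.0045,0.015,0,0,0,200,-0.0024,0.0045,0.035,0,0,0,200,-0.0024,0.0045,0.050,0,0,0,200,-0.0024,0.0045,0.054,0,0,0,200,-0.0024,0.0045,0.054,0,0,0,200]'
python3 - <<'E'
from h import *
p,D=bot.grab_frame("side");x,y=map(int,proj("side",[.43,-.305,.1]));x0,y0=max(x-60,0),max(y-45,0);print(x0,y0)
cv2.imwrite("pics/g3.png",cv2.resize(p[y0:y0+90,x0:x0+120],(800,600),interpolation=cv2.INTER_CUBIC))
E
python3 go.py .4292 -.3052 .155 12.1
```

```text
clock: 5.02
position: [0.4289, -0.304, 0.1641]
tool_rot: [-3.139, 0.002, 0.212]
wrist_force: [-0.4, -0.5, -1.8]
gripper_width: 0.0425
gripper_force: 62.4
153 134
[-0.0003  0.0006  0.01  ] [-0.0011  0.0008  0.0004] 0.24035050239811154 0.01162963178556735
[377.31814298 262.41153   ]
```

View pics/g3.png

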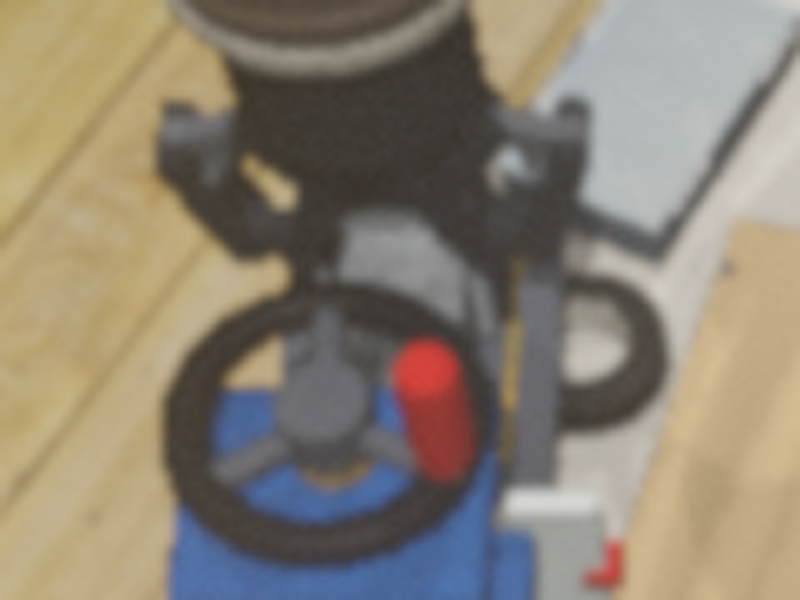

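The box is above the table behind the wheel. Now I'll lower it to contact.

```bash
python3 -m inch '[-0.0003,0.0005,0.003,0,0,0,200,-0.0003,0.0006,0.006,0,0,0,200,-0.0003,0.0006,0.0085,0,0,0,200,-0.0003,0.0006,0.0095,0,0,0,200,-0.0003,0.0006,0.0095,0,0,0,200]'
```

```text
clock: 5.48
position: [0.4294, -0.3061, 0.1556]
tool_rot: [-3.142, 0.0, 0.211]
wrist_force: [-0.7, 0.4, -3.1]
gripper_width: 0.0418
gripper_force: 62.4
```

```bash
python3 -m inch '[0,0,0.0005,0,0,0,200,0,0,0.001,0,0,0,200,0,-0.0005,0.0015,0,0,0,200,0,-0.0005,0.002,0,0,0,200,0,-0.0005,0.002,0,0,0,200]'
```

```text
clock: 5.9
position: [0.4293, -0.3056, 0.1539]
tool_rot: [3.141, -0.0, 0.211]
wrist_force: [-1.2, 0.4, 5.4]
gripper_width: 0.0419
gripper_force: 63.4
```

```bash
python3 -m inch '[0,0,0,0,0,0,90,0,0,0,0,0,0,60,0,0,0,0,0,0,30,0,0,0,0,0,0,0,0,0,0,0,0,0,0]' 20;  python3 -m inch '[0,0,-0.01,0,0,0,0,0,0,-0.03,0,0,0,0,0,0,-0.06,0,0,0,0,0,0,-0.09,0,0,0,0,0,0,-0.12,0,0,0,0]'; python3 -m inch '[-0.01,0,-0.03,0,0,0,0,-0.03,0,-0.05,0,0,0,0,-0.03,0,-0.06,0,0,0,0,-0.03,0.03,-0.06,0,0,0,0,-0.03,0.06,-0.06,0,0,0,0]'
python3 - <<'E'
from h import *
p,D=bot.grab_frame("top");q,E=bot.grab_frame("side")
cv2.imwrite("pics/g4.png",np.hstack([cv2.resize(x,(400,600),interpolation=cv2.INTER_CUBIC) for x in(p[170:305,320:410],q[140:275,170:260])]))
E
```

```text
clock: 6.32
position: [0.4293, -0.3057, 0.1536]
tool_rot: [3.142, -0.0, 0.211]
wrist_force: [0.3, 0.5, -0.1]
gripper_width: 0.0854
gripper_force: 0.0
clock: 6.73
position: [0.429, -0.3054, 0.2755]
tool_rot: [-3.141, 0.0, 0.211]
wrist_force: [0.4, -0.4, 0.9]
gripper_width: 0.0858
gripper_force: 0.0
clock: 7.15
position: [0.4126, -0.3707, 0.3355]
tool_rot: [3.14, -0.001, 0.212]
wrist_force: [-0.0, -1.2, 0.3]
gripper_width: 0.0857
gripper_force: 0.0
```

View pics/g4.png

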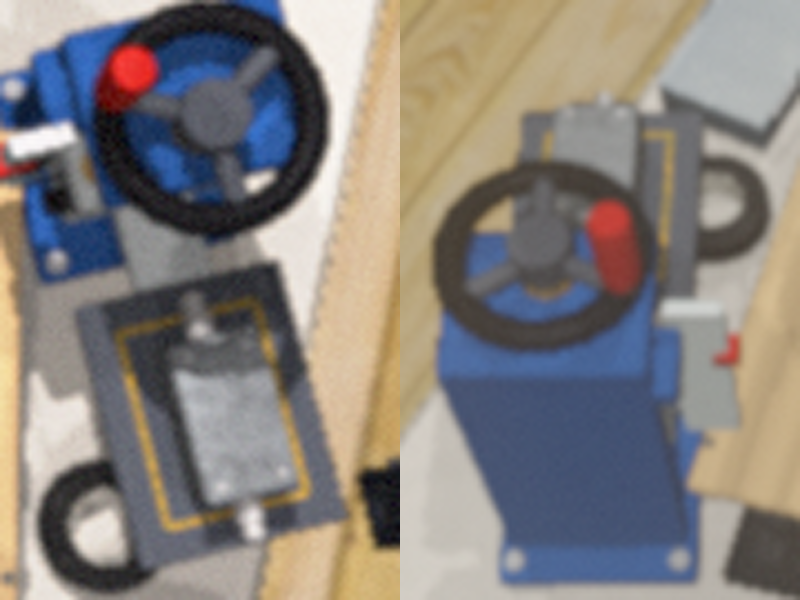

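The box stands upright on the table. Its top centre is near (238,425) in the left half, and the handle is at (130,72). I'll measure both.

```bash
python3 - <<'E'
from m import *
for n,A,w in(("top",C,1),("side",Cs,1)):
    P=A.reshape(-1,3);k=(P[:,2]>.111)&(P[:,2]<.122)&(np.hypot(P[:,0]-.429,P[:,1]+.305)<.05);Q=P[k]
    r=cv2.minAreaRect((Q[:,:2]*1000).astype(np.float32));print(n,k.sum(),np.median(Q[:,2]),r)
h=onz("top",320+132/4.444,170+70/4.444,.269);print("handle top",h)
P=C.reshape(-1,3);Q=P[(P[:,2]>.26)&(P[:,2]<.275)&(np.hypot(P[:,0]-h[0],P[:,1]-h[1])<.02)];print("cl",Q.mean(0),len(Q),Q.min(0),Q.max(0))
P=Cs.reshape(-1,3);Q=P[(P[:,2]>.265)&(P[:,2]<.275)&(np.hypot(P[:,0]-h[0],P[:,1]-h[1])<.025)];print("cls",Q.mean(0),len(Q),Q.min(0),Q.max(0))
for A in(C,Cs):
    P=A.reshape(-1,3);Q=P[(P[:,2]>.213)&(P[:,2]<.224)&(np.hypot(P[:,0]-.541,P[:,1]+.28)<.055)&(np.hypot(P[:,0]-.541,P[:,1]+.28)>.034)];print("rim",cv2.minEnclosingCircle((Q[:,:2]*1000).astype(np.float32)),np.median(Q[:,2]))
E
python3 go.py .551 -.2405 .33 12.1
```

```text
top 826 0.11644889542120213 ((428.5252380371094, -304.9857177734375), (69.70643615722656, 42.1051139831543), 12.036898612976074)
side 338 0.11548391333793714 ((429.6116638183594, -305.3974914550781), (69.65543365478516, 42.16656494140625), 12.019563674926758)
handle top [ 0.55122775 -0.24058325  0.269     ]
cl [ 0.55124338 -0.23997978  0.26750915] 103 [ 0.54359454 -0.2487137   0.26106658] [ 0.55974299 -0.2324377   0.2700679 ]
cls [ 0.55443249 -0.24074768  0.26758115] 65 [ 0.54611384 -0.24864422  0.26540728] [ 0.56130937 -0.23320913  0.26946287]
rim ((541.7626342773438, -279.5523681640625), 46.65908432006836) 0.22003413418263218
rim ((544.361083984375, -279.6669616699219), 46.41276550292969) 0.21910921778654913
[ 0.1626 -0.098   0.0037] [ 0.0001 -0.     -0.0001] 4.553524593063806 0.0007802862548328291
[357.00030012 178.62347281]
```

```bash
python3 -m inch '[0.02,-0.01,-0.025,0,0,0,0,0.055,-0.03,-0.03,0,0,0,0,0.09,-0.05,-0.03,0,0,0,0,0.125,-0.07,-0.03,0,0,0,0,0.155,-0.09,-0.03,0,0,0,0]'; python3 -m inch '[0.007,-0.007,0,0,0,0,0,0.007,-0.007,0,0,0,0,0,0.007,-0.007,0,0,0,0,0]'; python3 go.py .551 -.2408 .305 12.1
```

```text
clock: 8.27
position: [0.5469, -0.2486, 0.3639]
tool_rot: [3.141, -0.001, 0.211]
wrist_force: [-0.8, -0.5, -0.0]
gripper_width: 0.0854
gripper_force: 0.0
clock: 8.52
position: [0.5505, -0.2415, 0.3634]
tool_rot: [-3.141, 0.001, 0.212]
wrist_force: [-0.4, -0.7, 0.8]
gripper_width: 0.0857
gripper_force: 0.0
[ 0.0006 -0.0006  0.0584] [-0.0001  0.0007  0.0012] 1.3999070991312723 0.011106742657969295
[354.0349435  181.74993007]
```

```bash
python3 -m inch '[0.0006,-0.0006,0.02,0,0,0,0,0.0006,-0.0006,0.04,0,0,0,0,0.0006,-0.0006,0.058,0,0,0,80,0.0006,-0.0006,0.058,0,0,0,150,0.0006,-0.0006,0.058,0,0,0,190]' 25; python3 -m inch '[0,0,0,0,0,0,220,0,0,0,0,0,0,240,0,0,0,0,0,0,255,0,0,0,0,0,0,255,0,0,0,0,0,0,255]'
python3 - <<'E'
from h import *
p,D=bot.grab_frame("side")
x,y=map(int,proj("side",[.551,-.241,.25]));cv2.imwrite("pics/g5.png",cv2.resize(p[max(y-50,0):y+70,x-60:x+60],(500,500),interpolation=cv2.INTER_CUBIC))
E
```

```text
clock: 8.93
position: [0.55, -0.2421, 0.3053]
tool_rot: [-3.141, 0.002, 0.209]
wrist_force: [0.4, -0.4, 0.2]
gripper_width: 0.0515
gripper_force: 0.0
clock: 9.35
position: [0.5514, -0.2418, 0.3069]
tool_rot: [3.14, -0.001, 0.211]
wrist_force: [-3.0, -3.5, 8.0]
gripper_width: 0.0179
gripper_force: 25.9
```

View pics/g5.png

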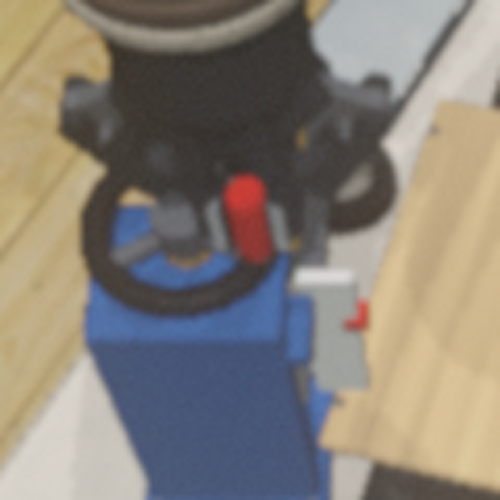

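The handle sits between the pads at (247,215). Now I'll work out the crank rows.

Run:
```python
import numpy as np
for s in(-64.4,55.6,175.6):
    for k in range(1,6):
        a,b=np.radians(s),np.radians(s+24*k);print("%.4f,%.4f,0,0,0,0,255,"%(.04*(np.cos(b)-np.cos(a)),.04*(np.sin(b)-np.sin(a))),end="")
    print()
```

```text
0.0132,0.0101,0,0,0,0,255,0.0211,0.0248,0,0,0,0,255,0.0224,0.0414,0,0,0,0,255,0.0168,0.0570,0,0,0,0,255,0.0053,0.0691,0,0,0,0,255,
-0.0154,0.0063,0,0,0,0,255,-0.0320,0.0059,0,0,0,0,255,-0.0470,-0.0013,0,0,0,0,255,-0.0578,-0.0140,0,0,0,0,255,-0.0625,-0.0299,0,0,0,0,255,
0.0022,-0.0165,0,0,0,0,255,0.0109,-0.0307,0,0,0,0,255,0.0246,-0.0401,0,0,0,0,255,0.0410,-0.0431,0,0,0,0,255,0.0572,-0.0391,0,0,0,0,255,
```

```bash
python3 -m inch '[0.013,0.010,0,0,0,0,255,0.021,0.025,0,0,0,0,255,0.0225,0.0415,0,0,0,0,255,0.017,0.057,0,0,0,0,255,0.0053,0.069,0,0,0,0,255]' 40; python3 -c "
from h import *
C=np.array([.5417,-.2799]);s=bot.get_state();d=s['position'][:2]-C;print(np.hypot(*d),12.1-np.degrees(np.arctan2(d[1],d[0])))"
```

```text
clock: 9.82
position: [0.5715, -0.3077, 0.3069]
tool_rot: [-3.141, -0.001, 0.211]
wrist_force: [-8.5, 13.9, 12.7]
gripper_width: 0.0173
gripper_force: 40.3
0.04072330433088912 55.160945719001916
```

```bash
python3 -m inch '[-0.0155,0.006,0,0,0,0,255,-0.032,0.006,0,0,0,0,255,-0.047,-0.0015,0,0,0,0,255,-0.058,-0.014,0,0,0,0,255,-0.0625,-0.030,0,0,0,0,255]'; python3 -m inch '[0.002,-0.0165,0,0,0,0,255,0.011,-0.031,0,0,0,0,255,0.0245,-0.040,0,0,0,0,255,0.041,-0.043,0,0,0,0,255,0.0572,-0.039,0,0,0,0,255]'
cat > chk.py <<'E'
from m import *
s=bot.get_state();d=s['position'][:2]-[.5417,-.2799];print(np.hypot(*d),12.1-np.degrees(np.arctan2(d[1],d[0])))
def L(A,u0=.429,v0=-.305):
    th=np.radians(12.1);P=A.reshape(-1,3);e=P[:,:2]-[.5417,-.2799];return e@[np.cos(th),np.sin(th)],e@[-np.sin(th),np.cos(th)],P[:,2]
for A in(C,Cs):
    x,y,z=L(A);k=(abs(x+115)<1e9)&(x<-.06)&(x>-.175)&(abs(y)<.047)&(z>.06)&(z<.15);h,b=np.histogram(z[k],np.arange(.06,.18,.002));o=np.argsort(h)[-3:];print([(b[i].round(3),h[i]) for i in o])
    k=(x<-.06)&(x>-.175)&(abs(y)<.046)&(abs(y)>.036)&(z>.07)&(z<.14);print("table z",np.median(z[k]) if k.any() else 0,k.sum())
    k=(abs(x+.115)<.02)&(abs(y)<.015)&(z>.1)&(z<.18);print("boxtop-40",np.median(z[k])-.04 if k.any() else 0,k.sum())
E
python3 chk.py
```

```text
clock: 10.23
position: [0.5029, -0.2926, 0.307]
tool_rot: [3.139, -0.002, 0.21]
wrist_force: [8.8, -1.6, 4.6]
gripper_width: 0.0175
gripper_force: 40.4
clock: 10.65
position: [0.5515, -0.2412, 0.307]
tool_rot: [3.139, -0.0, 0.212]
wrist_force: [-10.4, -24.0, 4.7]
gripper_width: 0.0176
gripper_force: 41.6
0.039329789687616426 -62.86265892061447
[(np.float64(0.094), np.int64(59)), (np.float64(0.136), np.int64(66)), (np.float64(0.096), np.int64(305))]
table z 0.09672833050099486 137
boxtop-40 0.09751588196438304 1
[(np.float64(0.126), np.int64(1)), (np.float64(0.096), np.int64(30)), (np.float64(0.094), np.int64(55))]
table z 0.09558285677194764 71
boxtop-40 0 0
```

Run:
```python
from h import *
I=np.mean([bot.grab_frame("side")[0].astype(float) for _ in range(6)],0);T=np.mean([bot.grab_frame("top")[0].astype(float) for _ in range(6)],0)
r=I[...,2]-(I[...,0]+I[...,1])/2
print(r[212:227,238:250].astype(int))
K,R,t=cam("side");o=-R.T@t
for v in np.arange(215,225,.5):
    d=R.T@np.linalg.inv(K)@[244,v,1];p=o+d*(.5435-o[0])/d[0];print(v,p.round(4),end=";")
r=T[...,2]-(T[...,0]+T[...,1])/2
print();print(r[198:215,312:328].astype(int))
np.savez("av.npz",I=I,T=T)
```

```text
[[  1   1   0   1   2   6   9  10  15  29  41  44]
 [  0   1   1   0   1   8  13  15  21  34  42  44]
 [  0   1   1   1   3  17  32  35  35  40  43  44]
 [  1   1   0   0   4  34  72  77  59  46  43  44]
 [  0   0   1   0   5  42 101 112  74  48  44  44]
 [  0   0   1   2   7  43 103 118  74  48  44  44]
 [  0   1   5  10  20  51 102 114  70  47  43  44]
 [  0   4  17  36  52  78 111 112  67  46  43  44]
 [  0   7  31  64  84 101 114 101  62  46  44  43]
 [  0   6  26  53  67  76  82  74  54  45  44  44]
 [  0   2  10  21  24  29  42  51  49  45  44  43]
 [  0   0   2   4   4   6  21  40  45  44  44  44]
 [  0   0   0   0   0   1  11  32  43  44  44  44]
 [  0   0   0   0   0   0   7  28  42  44  44  43]
 [  0   0   0   0   0   0   5  27  42  44  44  43]]
215.0 [ 0.5435 -0.2015  0.1728];215.5 [ 0.5435 -0.2017  0.1708];216.0 [ 0.5435 -0.2018  0.1688];216.5 [ 0.5435 -0.202   0.1667];217.0 [ 0.5435 -0.2021  0.1647];217.5 [ 0.5435 -0.2023  0.1626];218.0 [ 0.5435 -0.2025  0.1606];218.5 [ 0.5435 -0.2026  0.1585];219.0 [ 0.5435 -0.2028  0.1564];219.5 [ 0.5435 -0.2029  0.1543];220.0 [ 0.5435
[... 746 characters left out ...]
  20  17  13   6   2   2   2]
 [ 21  20  20  19  21  20  20  19  20  19  17  11   5   4   5   7]
 [ 20  19  20  19  20  19  20  19  20  17  17  20  28  37  45  38]
 [ 20  20  20  19  19  20  19  19  20  19  20  40  65  81  82  64]
 [ 21  19  19  20  20  19  20  20  20  18  23  40  60  63  52  32]
 [ 21  20  20  20  20  19  20  19  17  15  14  17  14   8  -4  -6]
 [ 20  20  20  21  20  20  21  18  17  12   5   3  -3 -18 -35 -39]
 [ 19  18  19  19  20  21  19  18  15  17  19  20  11 -19 -60 -71]
 [ 19  19  21  20  19  20  18  18  22  35  45  46  35 -12 -72 -87]
 [ 21  21  20  20  19  20  17  19  33  53  63  62  49  -4 -75 -95]
 [ 20  19  19  18  19  20  18  21  38  56  65  63  49  -4 -77 -98]]
```

```bash
python3 -m inch '[0.013,0.010,0,0,0,0,255,0.021,0.025,0,0,0,0,255,0.0225,0.0415,0,0,0,0,255,0.017,0.057,0,0,0,0,255,0.0053,0.069,0,0,0,0,255]'; python3 -m inch '[-0.0155,0.006,0,0,0,0,255,-0.032,0.006,0,0,0,0,255,-0.047,-0.0015,0,0,0,0,255,-0.058,-0.014,0,0,0,0,255,-0.0625,-0.030,0,0,0,0,255]'; python3 -m inch '[0.002,-0.0165,0,0,0,0,255,0.011,-0.031,0,0,0,0,255,0.0245,-0.040,0,0,0,0,255,0.041,-0.043,0,0,0,0,255,0.0572,-0.039,0,0,0,0,255]'; python3 -m inch '[0.003,0.0018,0,0,0,0,255,0.009,0.0065,0,0,0,0,255,0.009,0.0065,0,0,0,0,255]' ;python3 chk.py
```

```text
clock: 12.27
position: [0.5714, -0.3077, 0.3069]
tool_rot: [-3.141, -0.001, 0.212]
wrist_force: [-8.8, 13.1, 12.7]
gripper_width: 0.0173
gripper_force: 42.5
clock: 12.68
position: [0.5029, -0.2926, 0.307]
tool_rot: [3.139, -0.002, 0.21]
wrist_force: [8.1, -1.3, 4.6]
gripper_width: 0.0173
gripper_force: 41.9
clock: 13.1
position: [0.5515, -0.2412, 0.307]
tool_rot: [3.139, -0.0, 0.212]
wrist_force: [-10.6, -24.4, 4.9]
gripper_width: 0.0176
gripper_force: 42.2
clock: 13.35
position: [0.5625, -0.2466, 0.3069]
tool_rot: [3.139, -0.002, 0.211]
wrist_force: [-0.5, -3.7, 8.8]
gripper_width: 0.0173
gripper_force: 42.5
0.03926737143521953 -46.81534543030059
[(np.float64(0.114), np.int64(3)), (np.float64(0.118), np.int64(16)), (np.float64(0.116), np.int64(32))]
table z 0.11758938982012679 36
boxtop-40 0 0
[(np.float64(0.14), np.int64(8)), (np.float64(0.114), np.int64(14)), (np.float64(0.116), np.int64(85))]
table z 0.11663540686719995 62
boxtop-40 0 0
```

```bash
python3 -m inch '[0.003,0.003,0,0,0,0,255,0.005,0.0055,0,0,0,0,255,0.005,0.0055,0,0,0,0,255]'; python3 -m inch '[0,0,0,0,0,0,150,0,0,0,0,0,0,50,0,0,0,0,0,0,0,0,0,0,0,0,0,0,0,0,0,0,0,0,0]'; python3 -m inch '[0,0,-0.02,0,0,0,0,0,0,-0.05,0,0,0,0,-0.03,0,-0.07,0,0,0,0,-0.06,0.02,-0.07,0,0,0,0,-0.09,0.05,-0.07,0,0,0,0]';python3 -m inch '[-0.03,0.03,0,0,0,0,0,-0.06,0.06,0,0,0,0,0,-0.06,0.09,0,0,0,0,0,-0.06,0.12,0,0,0,0,0,-0.06,0.12,0,0,0,0,0]'
python3 chk.py
python3 - <<'E'
from h import *
m=np.load("m.npz");C=m['C']
th=np.radians(12.1);e=C[...,:2]-[.5417,-.2799];x=e@[np.cos(th),np.sin(th)];y=e@[-np.sin(th),np.cos(th)]
for v in range(200,222):print(v,(C[v,316:342,2]*1000).round(0).astype(int),x[v,326].round(3),y[v,326].round(3))
p=m['p'];q=m['q'];cv2.imwrite("pics/g6.png",np.hstack([cv2.resize(a,(400,600),interpolation=cv2.INTER_CUBIC) for a in(p[185:245,310:350],q[190:250,220:260])]))
E
```

```text
clock: 14.2
position: [0.5678, -0.2505, 0.307]
tool_rot: [3.14, -0.001, 0.211]
wrist_force: [-2.1, -2.1, 9.3]
gripper_width: 0.0175
gripper_force: 42.4
clock: 14.62
position: [0.5673, -0.2499, 0.3056]
tool_rot: [-3.142, 0.0, 0.211]
wrist_force: [0.3, -0.3, -0.2]
gripper_width: 0.0766
gripper_force: 0.0
clock: 15.03
position: [0.4897, -0.316, 0.3772]
tool_rot: [3.14, -0.002, 0.214]
wrist_force: [-0.1, -1.1, -0.3]
gripper_width: 0.0852
gripper_force: 0.0
clock: 15.45
position: [0.4565, -0.4518, 0.3753]
tool_rot: [3.139, -0.0, 0.208]
wrist_force: [-2.0, 0.9, -0.9]
gripper_width: 0.0856
gripper_force: 0.0
0.18708220055681327 129.1106709418602
[(np.float64(0.14), np.int64(57)), (np.float64(0.116), np.int64(827)), (np.float64(0.118), np.int64(1010))]
table z 0.11804787232638966 648
boxtop-40 0.1180794356489634 368
[(np.float64(0.114), np.int64(25)), (np.float64(0.118), np.int64(80)), (np.float64(0.116), np.int64(635))]
table z 0.11712867656822129 331
boxtop-40 0.11718641041122296 214
200 [ 51  50  50  52  50  50  48  51 186 186 187 186 187 186 186 186 186 186
 186 186 186 158 160 193 196 2
[... 1798 characters left out ...]
13  14  13 149
 151 151 151 150 150 135 143 148] 0.001 0.047
216 [ 50  49  50  50  49  50  49  50  49  12  13  16  14  14  15  13  15 148
 149  15  13 115 122 129 133 134] -0.001 0.047
217 [ 51  51  51  51  49  50  48  50  49  11  13  14  15  15  14  12  14  14
  14  14  15 107 113 115 114 108] -0.003 0.048
218 [49 51 51 48 51 50 50 49 50  9 11 14 14 14 13 15 13 15 13 14 14 13 15 15
 15 13] -0.005 0.048
219 [50 49 50 49 51 50 51 50 49  7 13 13 13 15 13 15 14 13 14 15 14 12 14 15
 13 16] -0.007 0.049
220 [51 50 51 50 49 48 50 51 51  0 13 14 15 14 15 14 13 15 15 15 15 13 14 14
 13 15] -0.009 0.049
221 [49 49 49 51 49 50 50 50 50  0 10 13 14 14 13 14 15 15 13 13 14 14 14 14
 14 15] -0.011 0.049
```

View pics/g6.png

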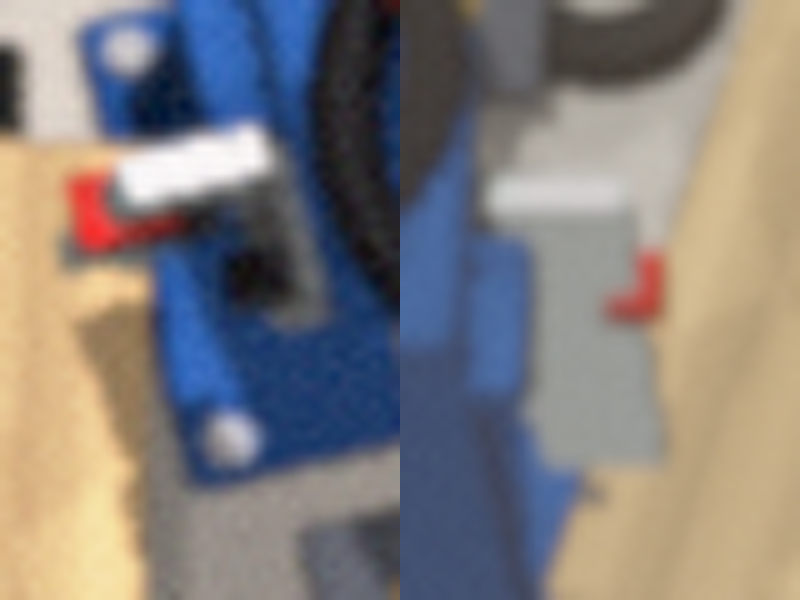

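The pointer sits at the height of the red clip to within about 1 mm: the clip is at (95,210) in the left half and (640,290) in the right. I'll refine the clip's height before trimming.

```bash
python3 - <<'E'
from h import *
from scipy.optimize import least_squares
A={n:np.mean([bot.grab_frame(n)[0].astype(float) for _ in range(6)],0) for n in("top","side")}
W={"top":(314,199,326,214),"side":(239,211,249,226)}
r={n:(A[n][...,2]-(A[n][...,0]+A[n][...,1])/2) for n in A}
print(r["top"][199:214,314:326].astype(int))
th=np.radians(12.1);ex=np.array([np.cos(th),np.sin(th)]);ey=np.array([-ex[1],ex[0]])
# outer portion only: edge rows per column, half level
def edges(n,u,lo,hi,bt,bb):
    c=r[n][lo:hi,u];i=np.argmax(c);pk=np.sort(c)[-3:].mean();t=np.interp((bt+pk)/2,c[:i+1],np.arange(lo,lo+i+1));d=c[i:][::-1];return t,np.interp((bb+pk)/2,d,np.arange(hi-1,lo+i-1,-1)),pk
for u in(317,318,319):
    c=r["top"][:,u];t,b,pk=edges("top",u,199,214,c[199],c[213]);print(u,t,b,pk,onz("top",u,t,.151)[:2].round(4),onz("top",u,b,.151)[:2].round(4))
for u in(244,245):
    c=r["side"][:,u];t,b,pk=edges("side",u,210,227,c[211],c[225]);print(u,t,b,pk,onz("side",u,t,.150).round(4),onz("side",u,b,.150).round(4))
E
python3 go.py .5678 -.2505 .38 12.1
```

```text
[[ 42  42  42  43  43  44  37  23  14   9   4  -2]
 [ 60  60  59  60  61  63  64  51  32  19  10   3]
 [ 62  62  64  69  75  80  73  43   9   4   3   2]
 [ 62  64  77  99 114 120  96  34   3   0   2   2]
 [ 62  68  94 135 159 145  81  14   1   1   2   2]
 [ 62  68  95 149 178 147  63   0  -3   3   1   1]
 [ 61  64  82 135 179 157  78   9  -4   0   0   2]
 [ 62  62  68 120 178 171 116  45  16  15  21  32]
 [ 62  59  57 107 176 189 162 108  74  70  76  82]
 [ 60  50  39  83 169 192 183 146 108  89  76  62]
 [ 60  44  22  45 115 148 134  98  60  40  23  -1]
 [ 61  46  18  13  41  54  43  23   8   2  -5 -30]
 [ 63  52  29  16  24  34  33  28  19  17   9 -28]
 [ 63  57  45  44  51  60  60  58  51  46  33 -13]
 [ 62  62  61  62  60  60  59  60  62  65  48  -3]]
317 201.752596789424 207.25199089874857 140.44444444444443 [ 0.5432 -0.2006] [ 0.533  -0.2002]
318 201.91738505747128 208.91845603271983 178.86111111111111 [ 0.5429 -0.2024] [ 0.5299 -0.2019]
319 201.85320781032078 209.27906287069987 184.38888888888889 [ 0.5429 -0.2043] [ 0.5292 -0.2037]
244 214.74449182658137 221.60912280701754 107.69444444444444 [ 0.5308 -0.2065  0.15  ] [ 0.5459 -0.2027  0.15  ]
245 214.674 221.1698473282443 112.58333333333333 [ 0.5302 -0.2046  0.15  ] [ 0.5445 -0.201   0.15  ]
[ 0.1499 -0.1688 -0.0044] [-0.      0.0001 -0.0004] 5.415226996766195 0.0034770777806745388
[370.7562096  159.31931556]
```

```bash
python3 -m inch '[0.03,-0.02,0,0,0,0,0,0.06,-0.045,0,0,0,0,0,0.085,-0.075,0,0,0,0,0,0.105,-0.11,0,0,0,0,0,0.125,-0.14,0,0,0,0,0]'; python3 -m inch '[0.0245,-0.0288,0,0,0,0,0,0.0245,-0.0288,0,0,0,0,0,0.0245,-0.0288,0,0,0,0,0]'; python3 go.py .5675 -.2502 .305 12.1
```

```text
clock: 17.07
position: [0.55, -0.2818, 0.3755]
tool_rot: [-3.141, 0.0, 0.211]
wrist_force: [0.2, -0.2, 0.3]
gripper_width: 0.0851
gripper_force: 0.0
clock: 17.32
position: [0.5683, -0.2487, 0.3757]
tool_rot: [3.142, -0.0, 0.214]
wrist_force: [0.0, -0.4, 0.0]
gripper_width: 0.0854
gripper_force: 0.0
[-0.0011  0.0013  0.0707] [ 0.     -0.0002  0.0028] 1.6955653299523556 0.022419335460625175
[359.66220507 170.91775214]
```

```bash
python3 -m inch '[-0.001,0.001,0.025,0,0,0,0,-0.001,0.001,0.05,0,0,0,0,-0.001,0.001,0.0705,0,0,0,80,-0.001,0.001,0.0705,0,0,0,150,-0.001,0.001,0.0705,0,0,0,190]' 25; python3 -m inch '[0,0,0,0,0,0,220,0,0,0,0,0,0,240,0,0,0,0,0,0,255,0,0,0,0,0,0,255,0,0,0,0,0,0,255]'; python3 -m inch '[0.002,0.003,0,0,0,0,255,0.0038,0.006,0,0,0,0,255,0.0052,0.009,0,0,0,0,255,0.0052,0.009,0,0,0,0,255,0.0052,0.009,0,0,0,0,255]' 40;  python3 -m inch '[0,0,0,0,0,0,150,0,0,0,0,0,0,50,0,0,0,0,0,0,0,0,0,0,0,0,0,0,0,0,0,0,0,0,0]'; python3 -m inch '[0,0,-0.02,0,0,0,0,0,0,-0.05,0,0,0,0,-0.03,0,-0.07,0,0,0,0,-0.06,0.02,-0.07,0,0,0,0,-0.09,0.05,-0.07,0,0,0,0]';python3 -m inch '[-0.03,0.03,0,0,0,0,0,-0.06,0.06,0,0,0,0,0,-0.06,0.09,0,0,0,0,0,-0.06,0.12,0,0,0,0,0,-0.06,0.12,0,0,0,0,0]'
python3 chk.py;python3 - <<'E'
from h import *
C=np.load("m.npz")['C'];P=C.reshape(-1,3);k=(abs(P[:,2]-.159)<.006)&(np.hypot(P[:,0]-.429,P[:,1]+.305)<.05);Q=P[k];print(cv2.minAreaRect((Q[:,:2]*1000).astype(np.float32)))
print((C[205:217,326:342,2]*1000).round(1))
print(np.median(C[203:209,318,2]))
E
```

```text
clock: 17.73
position: [0.566, -0.2526, 0.3047]
tool_rot: [-3.141, 0.002, 0.21]
wrist_force: [0.7, -0.6, 1.0]
gripper_width: 0.0518
gripper_force: 0.0
clock: 18.15
position: [0.5673, -0.2522, 0.3067]
tool_rot: [3.14, -0.002, 0.211]
wrist_force: [-0.5, -0.7, 6.7]
gripper_width: 0.0179
gripper_force: 26.0
clock: 18.57
position: [0.5739, -0.2602, 0.3067]
tool_rot: [3.14, -0.001, 0.211]
wrist_force: [-5.3, -3.5, 9.1]
gripper_width: 0.0171
gripper_force: 39.0
clock: 18.98
position: [0.5737, -0.2594, 0.3051]
tool_rot: [3.142, -0.0, 0.211]
wrist_force: [-0.3, 0.7, -0.6]
gripper_width: 0.0767
gripper_force: 0.0
clock: 19.4
position: [0.4961, -0.3255, 0.3768]
tool_rot: [3.14, -0.002, 0.214]
wrist_force: [1.2, -0.5, 0.3]
gripper_width: 0.0853
gripper_force: 0.0
clock: 19.82
position: [0.4628, -0.4613, 0.3748]
tool_rot: [3.139, -0.0, 0.208]
wrist_force: [-0.4, 1.8, 0.4]
gripper_width: 0.0856
gripper_force: 0.0
0.19294640199363486 126.13486448828596
[(np.float64(0.116), np.int64(126)), (np.float64(0.12), np.int64(196)), (np.float64(0.118), np.int64(1535))]
table z 0.11904631612114182 645
boxtop-
[... 832 characters left out ...]
14.3  14.  151.2 153.1 152.8 151.6 152.3 151.6
  152.4 152.5 160.3 188.7]
 [ 13.8  12.6  13.6  16.4  13.4  13.9 150.8 151.7 151.1 152.  151.6 151.4
  152.6 152.3 158.7 160.8]
 [ 12.5  14.6  15.6  13.4  14.9  13.4 148.9 151.2 151.5 151.7 151.6 151.8
  152.4 152.7 156.6 160.1]
 [ 14.7  13.8  13.7  13.   15.6  11.2  14.5 152.2 152.6 151.6 151.7 151.5
  152.  153.1 155.4 160.2]
 [ 13.9  14.1  12.4  13.4  13.9  13.3  12.6 152.7 152.2 153.5 152.5 151.3
  153.3 152.3 150.9 156.5]
 [ 11.4  14.1  13.5  13.2  14.3  14.1  13.7 151.5 152.2 152.1 151.8 151.8
  149.5 136.2 143.8 146.7]
 [ 13.8  13.2  12.6  14.3  12.7  13.2  12.7 148.3 148.8  14.   13.5 113.8
  120.3 128.1 131.7 134. ]]
0.15149643705541269
```

```bash
python3 -c "
from workcell import bot
print(bot.job_done())"
```

```text
the job is handed in; nothing more can be done
None
```

The job is handed in at about 20 s of the 70 s: the box stands released in the yellow outline (centred to about 0.3 mm, aligned within 0.3°), and the table was then raised about 42 mm to put the pointer level with the red mark, to within about 1 mm by my estimate; the mug, tape roll and mouse were not touched.

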